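# Turn the gadget carousel and hang up the cutter to drip

## Robot

A 6-joint arm with a two-finger parallel gripper is mounted at the origin on the work surface. World frame = base frame: x ahead of the robot, y to its left, z up, the work surface at z = 0. Lengths are in m, angles in degrees, forces in N, time in s.
With the tool pointing down it reaches from about 0.4 to 0.825 m from the base axis. Payload 7 kg.
Tool frame: the origin (TCP) lies midway between the tips of the shut fingers; the grasp point (between the pads) lies 19 mm behind it; z points along the fingers, x is the direction in which the jaws open and shut, and the axes are right-handed (so a half turn about z gives the same grasp; the last joint's range is limited). The gripper opens to 88 mm and grips with 3 to 60 N. Pads are 19 mm wide; open, the fingers measure 130 mm over their backs; the gripper's body (78 mm by 193 mm) begins 47 mm behind the grasp point.
Start: joints at [-48.008, 20.546, 0.682, 0, -70.136, -16.507], TCP at [0.29, -0.609, 0.227] pointing down, gripper open.
Joint ranges: [-176.03, 176.03], [-82.01, 121.73], [-58.28, 71.71], [-173.87, 95.51], [-174.79, -0.11], [-173.66, 173.66]. Speed limits (degrees/s): [136.94, 136.94, 172.46, 180, 180, 180].

## Interface

Orientations are given as [roll, pitch, yaw] about the fixed x, y, z axes, in that order (R = Rz(yaw) Ry(pitch) Rx(roll)).
In Python, from plant import * gives the robot as it stands. The module is installed in compiled form; this text tells all that it offers.
- The arm moves only by the shell command python3 -m pendant 'ROWS' [OPENING]. ROWS is JSON, a list that holds one entry, the list of rows, each a list of 6 numbers: the shift along the world's x, y, z in mm, then the turn, a rotation vector about the world's x, y, z in degrees. A call has 1 to 10 rows; each row is the pose to reach, as a shift and turn from the pose commanded when the call began; what a row does not reach only later rows make up. A row lasts 1/8 s, in which the tool goes at most 62.5 mm and 10.7 degrees, less where a joint would pass 70% of its speed; a pose out of reach is approached as far as the arm can. A call with a gripper value outside its range is refused whole. OPENING is the closure, from -1 (fully open) to 1 (shut), set as the call begins (- or left out, the last holds). The fingers move at their own pace and stop on an object; the grip force is fixed at half the most. Time passes only in rows, so rows that repeat a pose let the fingers close. It gives the time, the measured TCP pose, the force and the opening at its end, in the units of the state.
- get_obs(): the state, without advancing time (a new reading comes with each control period).
- snapshot(name): name is "scene" or "top" or "wrist"; returns a dict with "pixels" (480x640x3 uint8, red, green, blue), "depth" (480x640 float32, m along the optical axis (not along the pixel's ray), 0 where there is no reading), "fx", "fy", "cx", "cy" (pixels), "pose" (4x4, takes a point from camera to world coordinates); the wrist camera has in their place "tool_from_camera" (4x4, takes a point from camera to tool coordinates, whose origin is the TCP and whose axes are the tool frame's). Camera axes: x right, y down, z forward; pixel columns grow to the right and rows downward; lengths in m; the calibration is good to about 2 mm. A picture is of the moment at which its call begins: read the wrist's pose just before it.
- close_job(): hands the job in, once; it reports no verdict.
The state is a dict: "clock": time; "joint_pos": joint angles; "qvel": joint speeds; "tau": joint torques, N m; "tool_pos": TCP position; "orientation": TCP orientation; "force": force on the tool from outside, world axes, zero at the start; "moment": the same for the moment, N m; "opening": finger opening in m.
Only numpy, scipy, OpenCV 4.12 (cv2) and the standard library are available. Lean on these libraries where they do the work, as an engineer would, in place of code of your own. Each camera call takes 0.05 s, during which the arm holds its last target. There are 200 camera calls.

## Task

The round cutter with the arched handle has just been rinsed. Turn the gadget carousel until its empty hook points out over the white drip tongue of its foot, and then hang the cutter by its arch on that hook and let go, so that it hangs still above the tongue. Leave the other things on the cart where they are.

Things in the scene. Friction and masses are not known exactly. Their poses are not given: they have to be found in the camera images.
- spinner (a joint): Angle (rad) of the carousel's turning head about its upright post, growing counter-clockwise seen from above; at 0 or any whole turn the empty hook points straight out over the drip tongue. It turns without end either way, about 1 N pushed sideways on mid-arm, and stays where it is left. 34 mm hub on a 16 mm post; nothing rises more than 25 mm above the arms.
- axis (a point): Point on the turning axis, 230 mm above the table: the height of the centre line of the four level hook arms (8 mm thick, 90 degrees apart). It belongs to the fixed foot, a white ceramic disc 140 mm across and 16 mm thick, and does not turn with the head; its -x axis points out over the drip tongue.
- tongue (a point): Point on the white ceramic drip tongue, 100 mm out from the carousel's axis and 8 mm above the table. The tongue is a shallow rimmed tray 70 mm wide that juts out from the round foot to 150 mm from the axis, at its rim 14 mm high; when the job is done the empty hook lies above it.
- hook (a point): Point on the centre line of the empty arm, 85 mm from the turning axis, 230 mm up; its -x axis points outward along the arm, z up; it turns with the head. On the other three arms small tools hang, fixed rigidly at this same distance, down to 80 mm above the table, at most 23 mm to each side and 18 mm toward or away from the axis.
- hook_tip (a point): Centre of the rounded end of the empty hook: each arm runs level to 95 mm from the axis, then turns up and out to this tip, 105 mm from the axis and 242 mm above the table; 8 mm thick.
- cutter_mid (a point): Centre, half-way up, of the loose steel cutter (about 90 g), standing upright: an open ring 50 mm across, 40 mm tall, with a strap 14 mm wide, 3 mm thick arching over it; 85 mm tall over all, this point 42.5 mm above its underside. The arch stands in its y-z plane and opens along x; its legs are upright to 65 mm above the underside, 50 mm over their outsides along y.
- cutter_arch (a point): Underside of the middle of the cutter's arch, 82 mm above the cutter's underside: what rests on the hook. The opening below it is 42 mm tall (down to the ring's rim) and 44 mm wide, narrowing to 20 mm at its flat top.
- ramekin: Glass ramekin 84 mm across, 45 mm tall, origin at its underside. Leave it alone.
- egg_ring: Plain low steel egg ring without a handle, 80 mm across, 22 mm tall, origin at its underside. Leave it alone.
- spoon_rest: White ceramic spoon rest, a 110 mm dish 18 mm tall with a handle, origin under the dish. Leave it alone.
- opener: Flat steel bottle opener 125 mm long lying on the cart. Leave it alone.
- trivet: Slatted wooden trivet 160 by 160 mm, 18 mm tall, origin under its centre. Leave it alone.
- salt_jar: Glass jar 60 mm across, 90 mm tall, origin at its underside. Leave it alone.
Mind the look-alikes: they are no part of the job. What is shaped like the part that bears cutter_mid but pink is not meant.

How it is judged (in metres and radians):
On the way:
1. the empty hook points out over the drip tongue, at rest, with the cutter not yet on it (horizontal distance between hook_tip and tongue below 0.04 m and velocity of joint spinner between -0.2 and 0.2 rad/s and distance between cutter_arch and hook above 0.05 m), for 0.2 s.
At the end, for the whole second after the job is handed in: The empty hook's tip is within 45 mm, seen from above, of the tongue point; the underside of the cutter's arch rests on that arm (within 18 mm sideways, -10 to +18 mm of its centre line in height), anywhere along it; the cutter hangs at rest within 0.6 rad of upright (horizontal distance between hook_tip and tongue below 0.045 m and x of cutter_arch in the frame of hook between -0.022 and 0.055 m and y of cutter_arch in the frame of hook between -0.018 and 0.018 m and z of cutter_arch in the frame of hook between -0.01 and 0.018 m and angle between cutter_mid's own z axis and vertical below 0.6 rad and linear speed of cutter below 0.05 m/s and angular speed of cutter below 0.6 rad/s); the robot touches nothing.
It fails at once if another thing on the cart is shifted by more than 30 mm (distance of any of ramekin, egg_ring, spoon_rest, opener, trivet, salt_jar from where it was at the start of the episode above 0.03 m).
It also fails if it takes over 72 s, if anything falls off the work surface, if the arm or the gripper's body presses on something with over 40 N, if the wrist force passes 120 N, or if a joint passes its speed limit or range.

## Working session

There is one attempt and no reset: what is moved stays moved. The work goes in short steps, Python scripts to look and compute and a shell command to move; the robot and the scene stay as the last step left them, time stands still between calls to the robot, and variables do not carry over. Pictures are saved under pics/ and viewed, about 8 in all and at most 12, crops included, and the job is handed in when it is done.

```bash
mkdir -p pics
cat > h.py <<'E'
from plant import *
import numpy as np, cv2
def save(s,n): cv2.imwrite('pics/'+n+'.png',s['pixels'][:,:,::-1])
def cloud(s,T=None):
    d=s['depth'];v,u=np.mgrid[:480,:640]
    P=np.stack([(u-s['cx'])/s['fx']*d,(v-s['cy'])/s['fy']*d,d,np.ones_like(d)],-1)
    return (P@(s['pose'] if T is None else T).T)[...,:3]
E
python3 - <<'E'
from h import *
import pickle
o=get_obs();print(o)
for n in('scene','top'):
    s=snapshot(n);save(s,n+'0');pickle.dump(s,open(n+'0.pkl','wb'));print(s['pose'].round(3),s['fx'],s['cx'],s['cy'])
E
```

```text
{'clock': 0.0, 'joint_pos': array([-4.80095754e+01,  2.05905796e+01,  6.32968817e-01, -2.12599923e-02,
       -7.01357567e+01, -1.65087335e+01]), 'qvel': array([-0.00628916,  0.07747865,  0.01359308, -0.20348061,  0.06196158,
        0.03026966]), 'tau': array([ 4.31809076e-05, -5.82713163e+01,  2.93057388e+01,  6.99725837e+00,
        6.95041599e-03, -1.42190734e-04]), 'tool_pos': array([ 0.29018367, -0.60888655,  0.22562265]), 'orientation': array([-1.79992628e+02, -9.51981447e-02,  1.15474445e+02]), 'force': array([-1.32215996e-04,  2.64364417e-01, -6.90907838e-01]), 'moment': array([-0.0330616 , -0.01365515, -0.00350331]), 'opening': 0.0877627827442199}
[[ 0.616  0.649 -0.445  1.007]
 [ 0.787 -0.499  0.362 -0.449]
 [ 0.013 -0.574 -0.819  1.026]
 [ 0.     0.     0.     1.   ]] 480.533572791594 321.366416531834 244.2747218902018
[[-1.200e-02 -9.810e-01  1.960e-01  2.770e-01]
 [-1.000e+00  1.100e-02 -3.000e-03 -7.400e-02]
 [ 1.000e-03 -1.960e-01 -9.810e-01  1.646e+00]
 [ 0.000e+00  0.000e+00  0.000e+00  1.000e+00]] 582.6420546113401 324.34495940242937 233.26526963879937
```

View pics/scene0.png

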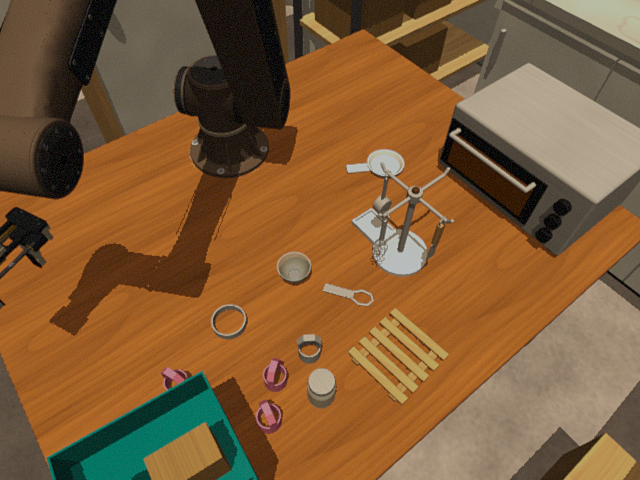

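View pics/top0.png

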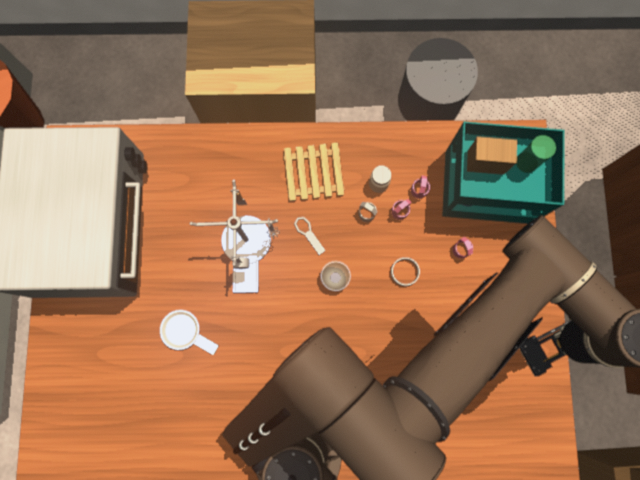

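Run:
```python
from h import *
import pickle
S={n:pickle.load(open(n+'0.pkl','rb')) for n in('scene','top')}
a=cv2.resize(S['scene']['pixels'][140:290,330:470],None,fx=2.8,fy=2.8,interpolation=cv2.INTER_CUBIC)
b=cv2.resize(S['top']['pixels'][165:305,180:290],None,fx=3,fy=3,interpolation=cv2.INTER_CUBIC)
c=np.zeros((420,a.shape[1]+b.shape[1],3),np.uint8);c[:a.shape[0],:a.shape[1]]=a;c[:b.shape[0],a.shape[1]:]=b
cv2.imwrite('pics/c1.png',c[:,:,::-1]);print(a.shape,b.shape)
for n,pts in dict(scene=[(309,348),(308,339),(415,192),(447,175),(370,228)],top=[(368,211),(371,213),(234,223),(192,224),(235,183),(278,222),(245,280)]).items():
    C=cloud(S[n])
    for u,v in pts: print(n,u,v,C[v,u].round(3))
for n in S:
    C=cloud(S[n]);m=(C[...,2]>.215)&(C[...,2]<.28)&(C[...,0]>.45)&(abs(C[...,1]-.13)<.2)&(C[...,0]<.9)
    if n=='scene': m[:,:330]=0;m[:,470:]=0
    P=C[m];print(n,len(P),P.min(0),P.max(0))
    x=(C[...,2]>.05)&(C[...,2]<.1)&(abs(C[...,0]-.62)<.5)
    g=(C[...,2]>.03)&(C[...,2]<.12);
    lab=cv2.connectedComponentsWithStats(g.astype(np.uint8))
    for i in range(1,lab[0]):
        if lab[2][i,4]>40: q=C[lab[1]==i];print(n,lab[2][i],q.mean(0).round(3),q.min(0).round(3),q.max(0).round(3))
```

```text
(420, 392, 3) (420, 330, 3)
scene 309 348 [ 0.658 -0.194  0.   ]
scene 308 339 [ 0.668 -0.204  0.081]
scene 415 192 [0.597 0.14  0.246]
scene 447 175 [ 0.477  0.448 -0.002]
scene 370 228 [0.49  0.136 0.008]
top 368 211 [ 0.671 -0.208 -0.007]
top 371 213 [ 0.662 -0.215  0.005]
top 234 223 [0.583 0.142 0.252]
top 192 224 [0.585 0.248 0.238]
top 235 183 [0.689 0.144 0.235]
top 278 222 [ 0.641  0.054 -0.004]
top 245 280 [0.471 0.146 0.009]
scene 829 [0.48518606 0.0369826  0.21515999] [0.70245564 0.25441277 0.25310993]
scene [352   0  11   8  74] [-0.338  0.794  0.044] [-0.364  0.781  0.03 ] [-0.325  0.817  0.062]
scene [ 497    0  143  104 4673] [0.361 1.155 0.079] [0.055 1.137 0.03 ] [0.652 1.187 0.12 ]
scene [ 198  126   61   41 1451] [ 0.054 -0.023  0.07 ] [-0.08  -0.098  0.03 ] [0.093 0.101 0.12 ]
scene [ 440  136  200  118 4067] [0.688 0.459 0.078] [0.433 0.424 0.03 ] [0.854 0.739 0.12 ]
scene [373 204  19  10  60] [0.518 0.138 0.113] [0.498 0.121 0.102] [0.524 0.164 0.12 ]
scene [398 226  12  24 147] [0.597 0.141 0.076] [0.587 0.136 0.031] [0.602 0.15  0.12 ]
scene [373 241  15  16
[... 1130 characters left out ...]
 0.061] [ 0.703 -0.382  0.03 ] [ 0.755 -0.332  0.093]
top [128 187   8  87 152] [0.598 0.438 0.113] [0.481 0.435 0.095] [0.722 0.441 0.12 ]
top [392 199  19  19 165] [ 0.664 -0.296  0.062] [ 0.641 -0.322  0.03 ] [ 0.693 -0.273  0.095]
top [359 202  19  18 154] [ 0.66  -0.202  0.063] [ 0.636 -0.227  0.031] [ 0.687 -0.178  0.092]
top [240 232   8   9  43] [0.582 0.141 0.078] [0.578 0.136 0.034] [0.59  0.152 0.116]
top [455 237  18  20 155] [ 0.55  -0.466  0.066] [ 0.526 -0.493  0.031] [ 0.577 -0.444  0.093]
top [321 261  30  30 244] [ 0.48  -0.11   0.041] [ 0.436 -0.149  0.03 ] [ 0.517 -0.069  0.058]
top [308 434  28  32 231] [ 0.028 -0.066  0.063] [-0.018 -0.1    0.03 ] [ 0.062 -0.032  0.12 ]
```

View pics/c1.png

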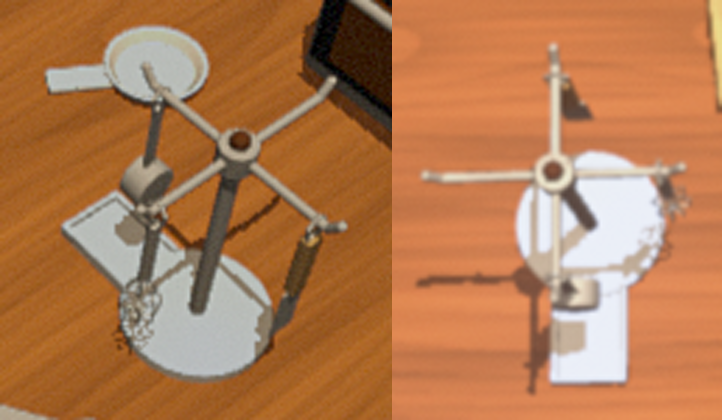

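Run:
```python
from h import *
import pickle
S={n:pickle.load(open(n+'0.pkl','rb')) for n in('scene','top')}
for n in S:
    C=cloud(S[n]);p=S[n]['pixels'].astype(int)
    x,y,z=C[...,0],C[...,1],C[...,2]
    m=(abs(x-.666)<.045)&(abs(y+.203)<.045)&(z>.068)&(z<.1);Q=C[m]
    c=Q.mean(0);w,v=np.linalg.eigh(np.cov(Q[:,:2].T));print(n,len(Q),c,Q[:,2].max(),'arch dir deg',np.degrees(np.arctan2(v[1,1],v[0,1])),np.sqrt(w))
    m=(abs(x-.666)<.045)&(abs(y+.203)<.045)&(z>.02)&(z<.06);Q=C[m];print(' ring ext',Q.min(0),Q.max(0))
    m=(z>.225)&(z<.25)&(np.hypot(x-.591,y-.145)>.03)&(np.hypot(x-.591,y-.145)<.115)
    Q=C[m];a=np.degrees(np.arctan2(Q[:,1]-.145,Q[:,0]-.591))
    for t in(0,90,180,-90):
        k=abs((a-t+180)%360-180)<30; 
        if k.any(): print(' arm',t,k.sum(),np.median((a[k]-t+180)%360-180),Q[k].mean(0).round(3),Q[k].min(0).round(3),Q[k].max(0).round(3))
    hub=C[(z>.24)&(np.hypot(x-.591,y-.145)<.03)];print(' hub',len(hub),hub.min(0),hub.max(0))
    # tongue
    m=((p.min(-1)>150)&(p.max(-1)-p.min(-1)<45)&(z<.03)&(z>-.01)&(x>.42)&(x<.53)&(abs(y-.145)<.08))
    u8=m.astype(np.uint8);c=max(cv2.findContours(u8,0,1)[0],key=cv2.contourArea)
    Q=C[m];print(' tongue',m.sum(),Q.min(0),Q.max(0))
    ctr=C[c[:,0,1],c[:,0,0]]; r=cv2.minAreaRect((Q[:,:2]*1000).astype(np.float32));print(r)
    m=((p.min(-1)>150)&(abs(z-.014)<.008)&(np.hypot(x-.591,y-.145)<.09)&(x>.54));Q=C[m];print(' foot',Q.min(0),Q.max(0))
```

```text
scene 146 [ 0.66764228 -0.20214397  0.07994824] 0.08808108969222628 arch dir deg 55.30299311714888 [0.00434956 0.01338258]
 ring ext [ 0.6462595  -0.22651943  0.02006138] [ 0.69268446 -0.17883153  0.05853025]
 arm 0 150 0.3583889123991213 [0.664 0.146 0.233] [0.622 0.137 0.226] [0.702 0.157 0.244]
 arm 90 113 -1.59207202657484 [0.593 0.216 0.234] [0.588 0.176 0.227] [0.597 0.254 0.246]
 arm 180 126 2.3319679455689766 [0.521 0.143 0.233] [0.485 0.134 0.225] [0.561 0.154 0.246]
 arm -90 120 4.451404406904089 [0.596 0.075 0.233] [0.587 0.037 0.226] [0.606 0.114 0.248]
 hub 123 [0.5775007  0.12921472 0.24005771] [0.6097717  0.1617451  0.25310993]
 tongue 448 [ 0.43367808  0.10947713 -0.00424321] [0.52951188 0.19200051 0.01864719]
((481.9396057128906, 150.26080322265625), (95.3122787475586, 81.8908462524414), 1.0264902114868164)
 foot [0.54015861 0.07779094 0.00669854] [0.66205764 0.21549118 0.02137738]
top 82 [ 0.66140579 -0.20268845  0.08102578] 0.09152960204809335 arch dir deg 54.44761050550009 [0.00431509 0.01321992]
 ring ext [ 0.63642242 -0.22695221  0.02005489] [ 0.68721365 -0.17793313  0.05975609]
 arm 0 97 1.0095751459783457 [0.66  0.146 0.234] [0.621 0.137 0.225] [0.695 0.155 0.247]
 arm 90 103 4.967344747108996 [0.585 0.212 0.235] [0.581 0.175 0.226] [0.591 0.252 0.247]
 arm 180 121 1.6629090872352208 [0.519 0.143 0.234] [0.48  0.132 0.227] [0.561 0.152 0.248]
 arm -90 110 -2.19513159509863 [0.589 0.076 0.234] [0.578 0.037 0.226] [0.596 0.115 0.249]
 hub 122 [0.57018119 0.12871189 0.24001699] [0.61347247 0.17348965 0.26050605]
 tongue 654 [ 0.43685194  0.10807863 -0.00214612] [0.52973508 0.18340744 0.02158692]
((483.2967529296875, 145.73464965820312), (75.30880737304688, 92.90645599365234), 89.97274780273438)
 foot [0.54025782 0.07498683 0.00600648] [0.65671457 0.21284873 0.02199006]
```

```bash
python3 -m pendant '[[[0,0,40,0,0,0],[20,60,80,0,0,0],[40,120,100,0,0,0],[60,180,120,0,0,0],[80,240,120,0,0,0],[100,300,120,0,0,0]]]' 1
```

```text
clock: 0.85
tool_pos: [0.3842, -0.3268, 0.3465]
orientation: [180.0, 0.0, 115.5]
force: [1.7, -0.0, 0.3]
opening: 0.0333
```

```bash
python3 -m pendant '[[[25,54,0,0,0,-3],[49,108,0,0,0,-6],[74,163,0,0,0,-9],[98,217,0,0,0,-12],[123,271,0,0,0,-15],[148,325,0,0,0,-18],[172,379,0,0,0,-21],[197,434,0,0,0,-24],[221,488,0,0,0,-25.5],[246,542,0,0,0,-25.5]]]' 1
python3 -m pendant '[[[0,0,-45,0,0,0],[0,0,-90,0,0,0],[0,0,-134,0,0,0],[0,0,-134,0,0,0]]]'
python3 - <<'E'
from h import *
s=snapshot('scene');cv2.imwrite('pics/s2.png',cv2.resize(s['pixels'][100:320,280:560],None,fx=2,fy=2)[:,:,::-1])
print(get_obs()['force'],get_obs()['joint_pos'])
E
```

```text
clock: 2.1
tool_pos: [0.6303, 0.2152, 0.3459]
orientation: [-180.0, 0.0, 90.0]
force: [0.3, -1.0, 0.3]
opening: 0.0005
clock: 2.6
tool_pos: [0.6278, 0.2123, 0.2082]
orientation: [-179.6, 0.2, 90.0]
force: [0.1, -0.6, 0.5]
opening: 0.0003
[0.18532198 0.20913271 1.01231403] [ 3.54737518e+01  2.02027593e+01 -1.84778655e+00  2.14827539e-02
 -6.81334284e+01 -1.25484952e+02]
```

View pics/s2.png

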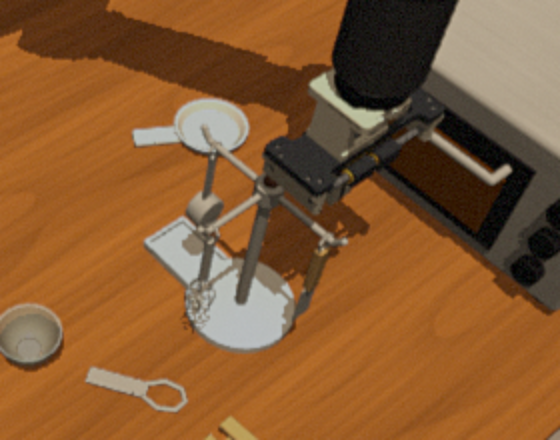

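```bash
python3 -m pendant '[[[-14,2,0,0,0,0],[-26,3,0,0,0,0],[-39,4,0,0,0,0],[-52,4,0,0,0,0],[-64,0,0,0,0,0],[-75,-6,0,0,0,0],[-85,-12,0,0,0,0],[-93,-20,0,0,0,0],[-100,-29,0,0,0,0],[-105,-38,0,0,0,0]]]'
python3 - <<'E'
from h import *
print(get_obs()['force'])
for n in('scene','top'):
    s=snapshot(n);C=cloud(s);x,y,z=np.moveaxis(C,-1,0)
    for t in(0,90,180,-90):
      r=np.hypot(x-.592,y-.145);a=np.degrees(np.arctan2(y-.145,x-.592))
      k=(z>.225)&(z<.25)&(r>.03)&(r<.115)&(abs((a-t+180)%360-180)<40);Q=C[k]
      if len(Q):print(n,t,len(Q),np.median((a[k]-t+180)%360-180).round(1),Q.mean(0).round(3),Q.min(0).round(3),Q.max(0).round(3))
cv2.imwrite('pics/t3.png',cv2.resize(s['pixels'][130:350,120:400],None,fx=2,fy=2)[:,:,::-1])
E
```

```text
clock: 3.9
tool_pos: [0.5245, 0.1747, 0.2122]
orientation: [-180.0, -0.0, 90.0]
force: [0.9, 0.8, 0.6]
opening: -0.0001
[0.93528737 0.81745692 0.63842663]
scene 0 147 -8.1 [0.663 0.135 0.233] [0.622 0.124 0.225] [0.701 0.144 0.247]
scene 90 135 -9.5 [0.604 0.216 0.233] [0.593 0.175 0.226] [0.614 0.252 0.246]
scene 180 117 -12.6 [0.54  0.16  0.234] [0.523 0.146 0.225] [0.562 0.191 0.249]
scene -90 130 -4.9 [0.586 0.075 0.233] [0.575 0.037 0.226] [0.594 0.115 0.249]
top 0 102 -7.4 [0.66  0.136 0.234] [0.622 0.127 0.225] [0.696 0.145 0.25 ]
top 180 13 -5.6 [0.484 0.155 0.243] [0.48  0.152 0.238] [0.489 0.159 0.247]
top -90 100 -9.6 [0.58  0.075 0.234] [0.571 0.037 0.226] [0.587 0.115 0.249]
```

View pics/t3.png

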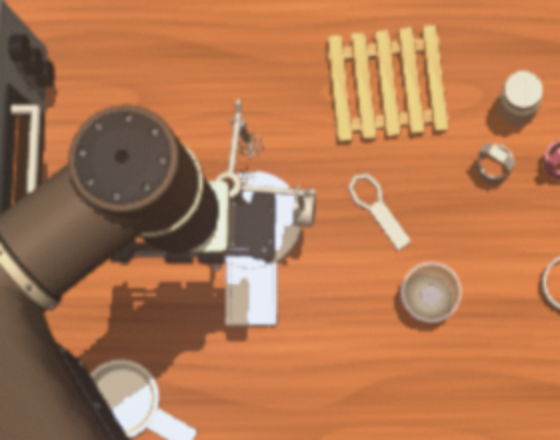

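```bash
python3 -m pendant '[[[-1,-3,0,0,0,0],[-1,-6,0,0,0,0],[-1,-9,0,0,0,0],[-1,-9,0,0,0,0],[-1,4,0,0,0,0],[-1,4,50,0,0,0],[-1,4,100,0,0,0],[-1,4,130,0,0,0]]]'
python3 - <<'E'
from h import *
def pr(T=''):
  for n in('scene','top'):
    s=snapshot(n);C=cloud(s);x,y,z=np.moveaxis(C,-1,0)
    for t in(0,90,180,-90):
      r=np.hypot(x-.592,y-.145);a=np.degrees(np.arctan2(y-.145,x-.592))
      k=(z>.225)&(z<.25)&(r>.03)&(r<.115)&(abs((a-t+180)%360-180)<40);Q=C[k]
      if len(Q):
        v=cv2.fitLine(Q[:,:2].astype(np.float32),cv2.DIST_HUBER,0,.01,.01).ravel()
        print(n,t,len(Q),np.degrees(np.arctan2(v[1],v[0])).round(1),np.median((a[k]-t+180)%360-180).round(1),Q.mean(0).round(3),Q.min(0).round(3),Q.max(0).round(3))
pr()
E
```

```text
clock: 5.0
tool_pos: [0.5246, 0.1804, 0.3451]
orientation: [179.8, -0.1, 90.0]
force: [1.3, 0.5, 0.2]
opening: 0.0003
scene 0 149 -0.5 -1.4 [0.664 0.143 0.233] [0.622 0.134 0.225] [0.702 0.154 0.246]
scene 90 126 89.4 -2.8 [0.595 0.217 0.234] [0.586 0.176 0.225] [0.605 0.253 0.247]
scene 180 117 -1.6 0.0 [0.522 0.145 0.233] [0.486 0.14  0.226] [0.561 0.152 0.245]
scene -90 129 89.9 1.6 [0.594 0.074 0.233] [0.583 0.037 0.225] [0.603 0.113 0.247]
top 0 96 0.3 -1.1 [0.661 0.144 0.235] [0.623 0.135 0.225] [0.694 0.152 0.248]
top 180 59 0.3 -0.5 [0.503 0.145 0.236] [0.48  0.141 0.225] [0.526 0.15  0.249]
top -90 99 89.2 -4.6 [0.586 0.073 0.234] [0.577 0.037 0.226] [0.594 0.11  0.246]
```

```bash
python3 -m pendant '[[[18,-50,0,0,0,-5],[37,-100,0,0,0,-10],[55,-150,0,0,0,-15],[73,-205,-20,0,0,-20],[92,-260,-50,0,0,-25],[110,-315,-70,0,0,-30],[139,-372,-85,0,0,-35],[139,-382,-95,0,0,-35],[139,-382,-95,0,0,-35]]]' -1
python3 - <<'E'
from h import *
from scipy.spatial.transform import Rotation as R
o=get_obs();s=snapshot('wrist');save(s,'w4')
T=np.eye(4);T[:3,:3]=R.from_euler('xyz',o['orientation'],degrees=True).as_matrix();T[:3,3]=o['tool_pos'];T=T@s['tool_from_camera']
C=cloud(s,T);x,y,z=np.moveaxis(C,-1,0);print(o['tool_pos'],o['orientation'])
m=(abs(x-.664)<.05)&(abs(y+.2025)<.05)
for lo,hi in((.07,.1),(.01,.06)):
  Q=C[m&(z>lo)&(z<hi)&(s['depth']>0)];
  if len(Q)<5: continue
  w,v=np.linalg.eigh(np.cov(Q[:,:2].T));r=cv2.minAreaRect((Q[:,:2]*1000).astype(np.float32))
  print(len(Q),Q.mean(0),Q.min(0),Q.max(0),np.degrees(np.arctan2(v[1,1],v[0,1])),r)
E
```

```text
clock: 6.22
tool_pos: [0.6624, -0.2031, 0.2446]
orientation: [-179.8, 0.1, 54.9]
force: [0.1, -0.2, -0.4]
opening: 0.0842
[ 0.66237654 -0.20306098  0.24458192] [-1.79804030e+02  1.04438132e-01  5.49136111e+01]
712 [ 0.66498967 -0.20345024  0.08217526] [ 0.6474801  -0.2252976   0.07001639] [ 0.68315331 -0.18111997  0.08767104] 55.4491125210307 ((665.0343627929688, -204.19207763671875), (46.50166320800781, 14.498394966125488), 55.75596237182617)
472 [ 0.65750286 -0.19864667  0.03524052] [ 0.64016163 -0.2268031   0.01044761] [ 0.68950954 -0.17897865  0.05866602] 145.49372811897774 ((665.4500122070312, -201.92440795898438), (46.71419143676758, 49.833587646484375), 81.1292495727539)
```

View pics/w4.png

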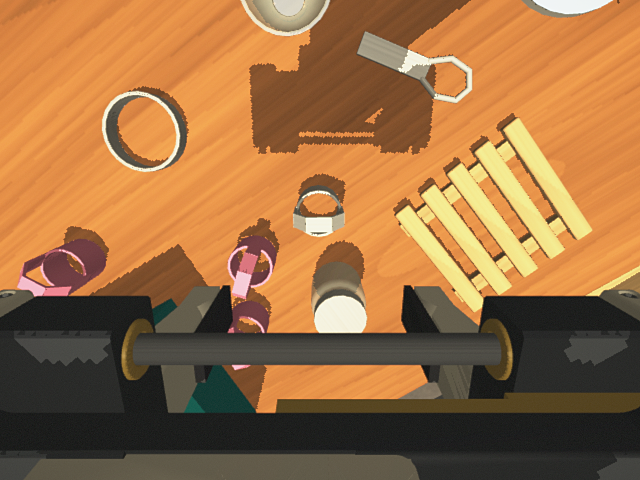

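```bash
python3 -m pendant '[[[2.5,-1,-50,0,0,0.5],[2.5,-1,-100,0,0,0.5],[2.5,-1,-140,0,0,0.5],[2.5,-1,-140,0,0,0.5],[2.5,-1,-140,0,0,0.5]]]'
```

```text
clock: 6.9
tool_pos: [0.667, -0.2029, 0.1099]
orientation: [179.8, -0.1, 55.6]
force: [0.6, 0.4, 0.1]
opening: 0.0878
```

```bash
python3 -m pendant '[[[-1.5,-1,-30,0,0,0],[-1.5,-1,-55,0,0,0],[-1.5,-1,-72,0,0,0],[-1.5,-1,-72,0,0,0],[-1.5,-1,-72,0,0,0]]]'
python3 -m pendant '[[[0,0,0,0,0,0],[0,0,0,0,0,0],[0,0,0,0,0,0],[0,0,0,0,0,0],[0,0,0,0,0,0],[0,0,0,0,0,0],[0,0,0,0,0,0],[0,0,0,0,0,0]]]' 1
```

```text
clock: 7.52
tool_pos: [0.6651, -0.2047, 0.0368]
orientation: [179.9, -0.1, 55.5]
force: [0.4, -0.4, 0.5]
opening: 0.0878
clock: 8.52
tool_pos: [0.6641, -0.2046, 0.0353]
orientation: [180.0, -0.0, 55.5]
force: [0.3, 0.8, 1.1]
opening: 0.0498
```

```bash
python3 -m pendant '[[[0,0,20,0,0,0],[0,0,60,0,0,0],[0,0,110,0,0,0],[0,0,165,0,0,0],[0,0,220,0,0,0],[0,0,262,0,0,0]]]'
python3 -m pendant '[[[-20,30,0,0,0,4],[-50,73,0,0,0,8],[-80,117,0,0,0,12],[-110,161,0,0,0,16],[-140,205,0,0,0,20],[-170,249,0,0,0,25],[-200,293,0,0,0,30],[-225,330,0,0,0,34.5],[-239,350,0,0,0,34.5],[-239,350,0,0,0,34.5]]]'
python3 -m pendant '[[[0,0,-45,0,0,0],[0,0,-88,0,0,0],[0,0,-88,0,0,0],[0,0,-88,0,0,0]]]'
python3 - <<'E'
from h import *
o=get_obs();tp=o['tool_pos'];print(tp,o['orientation'],o['opening'])
for n in('scene','top'):
  s=snapshot(n);C=cloud(s);x,y,z=np.moveaxis(C,-1,0)
  k=(z>.225)&(z<.25)&(x>.47)&(x<.57)&(abs(y-.145)<.03);Q=C[k];print(n,Q.min(0),Q.max(0),np.median(Q[:,1]))
  if n=='scene':cv2.imwrite('pics/s5.png',cv2.resize(s['pixels'][120:320,280:480],None,fx=3,fy=3)[:,:,::-1])
E
```

```text
clock: 9.28
tool_pos: [0.6638, -0.2049, 0.3017]
orientation: [179.8, -0.1, 55.5]
force: [0.6, 0.7, -2.0]
opening: 0.0498
clock: 10.52
tool_pos: [0.424, 0.1462, 0.2986]
orientation: [179.9, -0.1, 90.1]
force: [-0.2, -0.6, -0.3]
opening: 0.0496
clock: 11.02
tool_pos: [0.4261, 0.1454, 0.2112]
orientation: [179.9, -0.0, 90.0]
force: [0.5, -0.3, 0.3]
opening: 0.0498
[0.42614432 0.14542424 0.21115575] [ 1.79888613e+02 -2.89623397e-02  8.99723694e+01] 0.04976616158270135
scene [0.48657681 0.13970245 0.22511136] [0.56956029 0.15202419 0.24634914] 0.14508046806840397
top [0.49118363 0.140657   0.22604727] [0.56989428 0.1493878  0.2398814 ] 0.14476921766426384
```

View pics/s5.png

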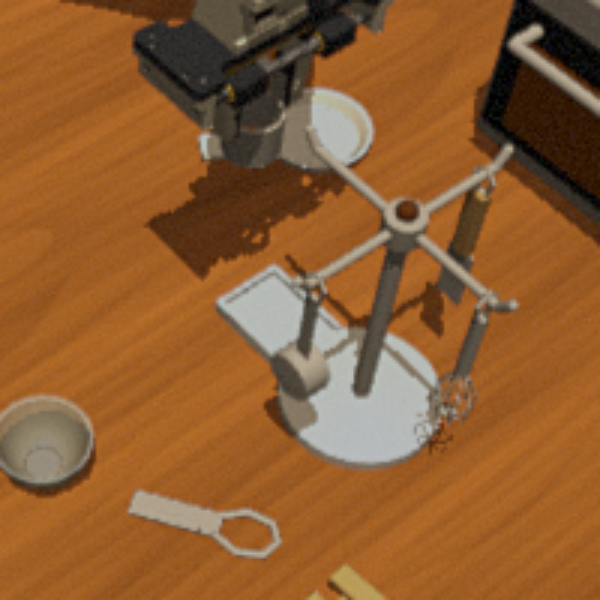

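```bash
python3 -m pendant '[[[12,0,0,0,0,0],[24,0,0,0,0,0],[36,0,0,0,0,0],[48,0,0,0,0,0],[60,0,0,0,0,0],[72,0,0,0,0,0],[84,0,0,0,0,0],[84,0,0,0,0,0]]]'
python3 - <<'E'
from h import *
o=get_obs();print(o['tool_pos'],o['force'])
s=snapshot('scene');C=cloud(s);x,y,z=np.moveaxis(C,-1,0)
Q=C[(abs(x-.512)<.06)&(abs(y-.145)<.03)&(z>.15)&(z<.21)];print(len(Q),Q.min(0),Q.max(0))
for t in(0,-90):
  r=np.hypot(x-.592,y-.145);a=np.degrees(np.arctan2(y-.145,x-.592));k=(z>.225)&(z<.25)&(r>.03)&(r<.115)&(abs((a-t+180)%360-180)<40);print(t,C[k].mean(0))
cv2.imwrite('pics/s6.png',cv2.resize(s['pixels'][140:290,310:460],None,fx=4,fy=4)[:,:,::-1])
E
```

```text
clock: 12.12
tool_pos: [0.5097, 0.1453, 0.2089]
orientation: [-180.0, 0.0, 89.9]
force: [-0.7, -0.1, -2.1]
opening: 0.0502
[0.5096927  0.14533606 0.20888563] [-0.67030488 -0.07468468 -2.11771177]
253 [0.49180193 0.12020825 0.17182802] [0.53795339 0.17160458 0.20974721]
0 [0.66391713 0.14340221 0.23339652]
-90 [0.59368914 0.07399513 0.23352069]
```

View pics/s6.png

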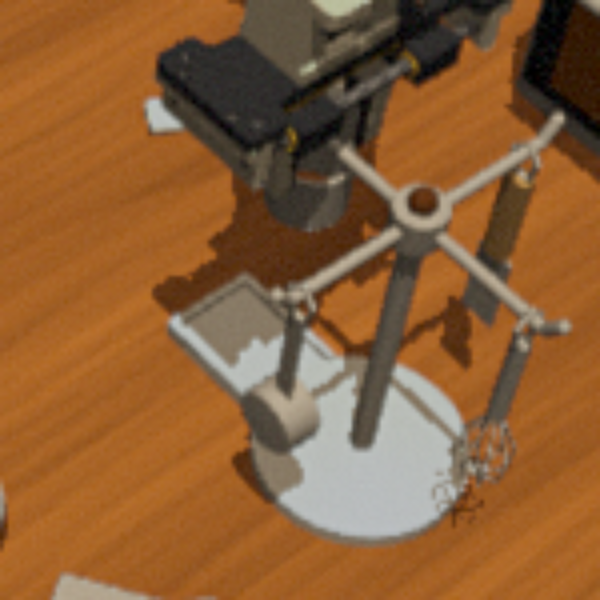

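```bash
python3 -m pendant '[[[0,0,-5,0,0,0],[0,0,-10,0,0,0],[0,0,-14,0,0,0],[0,0,-17,0,0,0],[0,0,-17,0,0,0],[0,0,-17,0,0,0]]]'
```

```text
clock: 12.92
tool_pos: [0.5091, 0.1454, 0.1923]
orientation: [180.0, -0.0, 90.0]
force: [0.5, 0.3, -0.7]
opening: 0.0496
```

```bash
python3 -m pendant '[[[0,0,-1,0,0,0],[0,0,-2,0,0,0],[0,0,-3,0,0,0],[0,0,-3,0,0,0]]]'
```

```text
clock: 13.42
tool_pos: [0.5089, 0.1453, 0.1891]
orientation: [-180.0, 0.0, 90.0]
force: [0.1, 0.1, -0.8]
opening: 0.0499
```

```bash
python3 -m pendant '[[[0,0,-1,0,0,0],[0,0,-2,0,0,0],[0,0,-2,0,0,0]]]'
```

```text
clock: 13.8
tool_pos: [0.509, 0.1454, 0.1872]
orientation: [-180.0, 0.0, 90.0]
force: [0.6, 0.2, -1.8]
opening: 0.05
```

```bash
python3 -m pendant '[[[0,0,-1,0,0,0],[0,0,-2,0,0,0],[0,0,-2,0,0,0]]]'
```

```text
clock: 14.18
tool_pos: [0.5092, 0.1454, 0.1868]
orientation: [179.9, -0.0, 90.0]
force: [-5.7, -0.0, 12.1]
opening: 0.0499
```

```bash
python3 -m pendant '[[[0,0,1.5,0,0,0],[0,0,1.5,0,0,0]]]'
python3 -m pendant '[[[0,0,0,0,0,0],[0,0,0,0,0,0],[0,0,0,0,0,0],[0,0,0,0,0,0],[0,0,0,0,0,0],[0,0,0,0,0,0]]]' -1
python3 -m pendant '[[[0,0,10,0,0,0],[0,0,30,0,0,0],[0,0,60,0,0,0],[0,0,100,0,0,0],[-30,0,150,0,0,0],[-60,-20,180,0,0,0],[-60,-60,180,0,0,0],[-60,-110,180,0,0,0],[-60,-160,180,0,0,0],[-60,-160,180,0,0,0]]]'
python3 -m pendant '[[[0,0,0,0,0,0],[0,0,0,0,0,0],[0,0,0,0,0,0],[0,0,0,0,0,0]]]'
python3 - <<'E'
from h import *
for n in('scene','top'):
  s=snapshot(n);C=cloud(s);x,y,z=np.moveaxis(C,-1,0)
  Q=C[(abs(x-.512)<.06)&(abs(y-.145)<.05)&(z>.13)&(z<.21)]
  if len(Q):print(n,'cutter ring',len(Q),Q.mean(0),Q.min(0),Q.max(0))
  Q=C[(x>.47)&(x<.57)&(abs(y-.145)<.04)&(z>.235)&(z<.26)]
  if len(Q):print(n,'arch top',len(Q),Q.mean(0),Q.min(0),Q.max(0))
  for t in(0,180,-90):
    r=np.hypot(x-.592,y-.145);a=np.degrees(np.arctan2(y-.145,x-.592));k=(z>.225)&(z<.25)&(r>.03)&(r<.115)&(abs((a-t+180)%360-180)<40);print(t,C[k].mean(0))
  if n=='scene':cv2.imwrite('pics/s7.png',cv2.resize(s['pixels'][140:290,310:460],None,fx=4,fy=4)[:,:,::-1])
E
```

```text
clock: 14.42
tool_pos: [0.5091, 0.1455, 0.187]
orientation: [180.0, -0.0, 90.0]
force: [-2.2, 0.4, 3.4]
opening: 0.0494
clock: 15.18
tool_pos: [0.509, 0.1454, 0.1867]
orientation: [180.0, -0.0, 90.0]
force: [-0.3, -0.2, 0.1]
opening: 0.0876
clock: 16.42
tool_pos: [0.4486, -0.0172, 0.3678]
orientation: [179.9, -0.0, 89.8]
force: [-0.8, 0.6, 0.5]
opening: 0.0878
clock: 16.92
tool_pos: [0.449, -0.014, 0.3667]
orientation: [-180.0, 0.0, 90.0]
force: [-0.3, -0.7, -0.4]
opening: 0.0878
scene cutter ring 439 [0.51586865 0.14346711 0.17631297] [0.48984814 0.11980144 0.15000909] [0.53716435 0.17166693 0.20991462]
scene arch top 71 [0.50734481 0.14602996 0.23780018] [0.48586505 0.13189471 0.23500578] [0.55364346 0.15902329 0.24537137]
0 [0.66427065 0.14353964 0.23320868]
180 [0.5189428  0.14332791 0.23388811]
-90 [0.59388826 0.07423521 0.2336483 ]
0 [0.66131613 0.14341624 0.23429877]
180 [nan nan nan]
-90 [0.58852966 0.11139255 0.23300983]<stdin>:9: RuntimeWarning: Mean of empty slice.
  ret = um.true_divide(
```

View pics/s7.png

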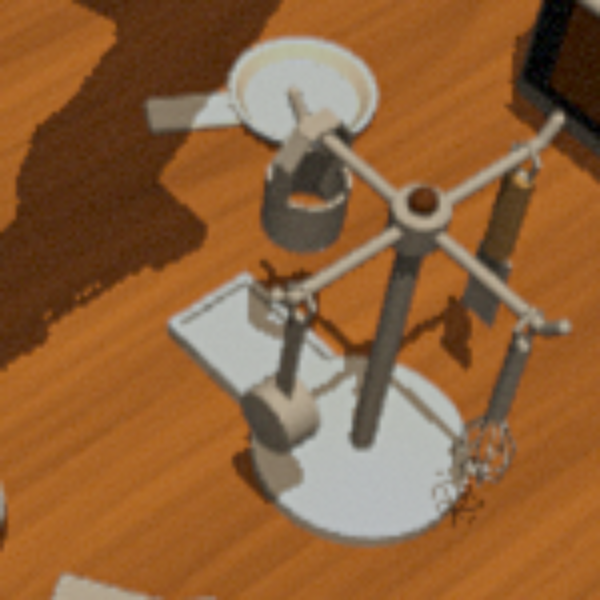

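The picture shows the cutter hanging upright by its arch at about (320,125), on the empty hook above the tongue at (250,320), with the gripper clear of it. I'll wait briefly for any swing to stop, then hand the job in.

```bash
python3 -m pendant '[[[0,0,0,0,0,0],[0,0,0,0,0,0],[0,0,0,0,0,0],[0,0,0,0,0,0],[0,0,0,0,0,0],[0,0,0,0,0,0],[0,0,0,0,0,0],[0,0,0,0,0,0]]]'
python3 - <<'E'
from h import *
s=snapshot('scene');C=cloud(s);x,y,z=np.moveaxis(C,-1,0)
Q=C[(abs(x-.512)<.06)&(abs(y-.145)<.05)&(z>.13)&(z<.21)];print(Q.mean(0),Q.min(0))
import pickle
a=pickle.load(open('scene0.pkl','rb'));A=cloud(a)
for n,b in dict(ramekin=(.476,-.105),salt=(.76,-.24)).items():
  for K in(A,C):
    k=(abs(K[...,0]-b[0])<.06)&(abs(K[...,1]-b[1])<.05)&(K[...,2]>.03)&(K[...,2]<.1);print(n,K[k].mean(0).round(3))
print(close_job())
E
```

```text
clock: 18.02
tool_pos: [0.449, -0.0146, 0.3667]
orientation: [-180.0, 0.0, 90.0]
force: [0.5, 0.5, 0.0]
opening: 0.0877
[0.51582486 0.14354791 0.17582408] [0.48796772 0.12069584 0.15006352]
ramekin [ 0.476 -0.103  0.04 ]
ramekin [ 0.475 -0.103  0.04 ]
salt [ 0.764 -0.244  0.078]
salt [ 0.764 -0.244  0.078]
the job is handed in; nothing more can be done
None
```

The cutter is hanging by its arch on the empty hook, above the drip tongue, and the job was handed in at about 18 s of the 72 s allowed.

- **Carousel:** I pushed the empty arm about 88° counter-clockwise with the shut fingers. It ended within about 1–2° of straight out over the tongue, and the cutter was only picked up after that.
- **Cutter:** I gripped it by its two legs, slid the arch over the hook tip and lowered it until it touched, at about 12 N. Then I let go and backed the gripper well clear.

**Last checks:**
- **Hanging:** The cutter hangs upright at about (0.51, 0.145), its underside at about 0.15 m. It moved less than 1 mm between two looks about a second apart.
- **Hook arm:** The scene camera still showed it at y ≈ 0.143–0.145, pointing out over the tongue. The top camera could not see that arm, so it gave no second reading there.
- **Other things:** The ramekin and salt jar were within 1 mm of where they started. I did not measure the egg ring, spoon rest, opener or trivet again; the arm did not go near them at table height.
- **Disagreement:** The scene and top cameras differed by about 6 mm along x. I used the mean, which was well within what the fit needed.

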